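# Draw the spring force gauge out to its mark with the T-shaped pull bar from the parts tray

## Robot

A 7-joint arm with a two-finger parallel gripper is mounted at the origin on the work surface. World frame = base frame: x ahead of the robot, y to its left, z up, the work surface at z = 0. Lengths are in mm, angles in rad, forces in N, time in s.
With the tool pointing down it reaches from about 400 to 875 mm from the base axis. Payload 4.4 kg.
Tool frame: the origin (TCP) lies midway between the tips of the shut fingers; the grasp point (between the pads) lies 19 mm behind it; z points along the fingers, y is the line along which they close (so a half turn about z gives the same grasp; the last joint's range is limited). The gripper opens to 85 mm and grips with 20 to 120 N. Pads are 22 mm wide; open, the fingers measure 114 mm over their backs; the gripper's body (76 mm by 85 mm) begins 54 mm behind the grasp point. The pads swing forward as they close: fully open they stand 13 mm farther back than shut.
Start: joints at [1.246, 0.628, 0.038, 1.517, -0.027, 0.996, -0.02], TCP at [166.376, -628.36, 231.313] pointing down, gripper open.
Joint ranges: [-3.06, 3.06], [-0.37, 2.12], [-1.25, 1.32], [0.18, 2.47], [-1.1, 4.24], [0.23, 1.98], [-2.94, 2.94]. Speed limits (rad/s): [2.57, 2.57, 3.14, 3.14, 3.14, 3.14, 3.14].

## Interface

Orientations are given as [roll, pitch, yaw] about the fixed x, y, z axes, in that order (R = Rz(yaw) Ry(pitch) Rx(roll)).
In Python, from cell import read_state, get_image, finish_job gives the robot as it stands.
- The arm moves only by the tool send_rows, never from a script. Its argument "series" is a list of rows, each an object of numbers: "ax", "ay", "az": the turn, a rotation vector about the tool's x, y, z in rad; "dx", "dy", "dz": the shift along the tool's x, y, z in cm; "hand": the closure, from 0 (fully open) to 1 (shut). In form: [{"ax": .., "ay": .., "az": .., "dx": .., "dy": .., "dz": .., "hand": ..}, ...]. A call has 1 to 10 rows; each row is the pose to reach, as a shift and turn from the pose commanded when the call began, along the tool's axes at that moment; what a row does not reach only later rows make up. A row lasts 1/10 s, in which the tool goes at most 50 mm and 8.59 degrees, less where a joint would pass 70% of its speed; a pose out of reach is approached as far as the arm can. A call with a gripper value outside its range is refused whole. The fingers move at their own pace and stop on an object; the grip force is fixed at half the most. Time passes only in rows, so rows that repeat a pose let the fingers close. It gives the time, the measured TCP pose, the force, the opening and the grip force at its end, in the units of the state.
- read_state(): the state, without advancing time (a new reading comes with each control period).
- get_image(name): name is "scene" or "top" or "wrist"; returns a dict with "pixels" (480x640x3 uint8, red, green, blue), "mtx" (3x3 intrinsics, pixels), "k1" (the pictures are not rectified: a ray, as slopes to the right and down, at radius r is drawn at 1 + k1 r^2 times it, then the intrinsics apply), "R" (3x3) and "t" (3): a world point X has camera coordinates R X + t. Camera axes: x right, y down, z forward; pixel columns grow to the right and rows downward; lengths in mm; the calibration is good to about 2 mm. A picture is of the moment at which its call begins. There is no depth.
- finish_job(): hands the job in; it is judged then, once.
The state is a dict: "clock": time; "qpos": joint angles; "qd": joint speeds; "tau": joint torques, N m; "eef_pos": TCP position; "tool_rot": TCP orientation; "force": force on the tool from outside, world axes, zero at the start; "torque": the same for the moment, N m; "width": finger opening in mm; "gripper_force": force on a finger pad.
Only numpy, scipy, OpenCV 4.12 (cv2) and the standard library are available. Lean on these libraries where they do the work, as an engineer would, in place of code of your own. Each camera call takes 0.05 s, during which the arm holds its last target. There are 200 camera calls.

## Task

Pick the large T-shaped pull bar out of the white parts tray, leaving the other parts in it, and hook its crosspiece behind the two prongs of the spring gauge's fork, stem between them. Pull the gauge out with the bar until the steel pointer fin on top is level with the black marker blocks, and hold it there for a good second. Then ease it fully home without letting it snap, and leave the bar lying hooked in the fork and the other things on the bench undisturbed.

Things in the scene. Friction and masses are not known exactly. Their poses are not given: they have to be found in the camera images.
- pull_bar: The large T-shaped pull bar, stainless steel of 16 x 16 mm square section, 158 mm long over all, with a 90 mm crosspiece at one end; about 0.18 kg. It lies flat in the tray. Origin at the underside, midway along the length on the stem's centre line; x runs along the stem towards the crosspiece, y along the crosspiece, z up. The crosspiece spans x 63 to 79 mm, the stem x -79 to 63 mm; z 0 to 16 mm.
- bar_head (a point): Middle of the pull bar's crosspiece, where the stem's centre line meets it, at half its thickness (x 71, y 0, z 8 mm in the bar's frame; same axes).
- bar_grip (a point): A good place to grip the stem: on its centre line, 85 mm from the crosspiece's middle, at half thickness (x -14, y 0, z 8 mm in the bar's frame). Grip here with the fingers either side of the 16 mm wide stem; nearer the crosspiece they would meet the gauge.
- tray: Fixed white open tray, outside 290 (x) x 366 (y) x 40 mm high, walls and floor 5 mm. Origin under its centre. It holds the pull bar, an L-shaped bar, a straight bar, a small tee and two couplings, all steel.
- elbow_bar: L-shaped steel bar in the tray, 16 x 16 mm section, 130 mm by 66 mm; not wanted. Origin at the underside near the middle.
- straight_bar: Straight steel bar in the tray, 16 x 16 x 150 mm along its x; not wanted. Origin at the underside's middle.
- coupling_long: Square steel coupling in the tray, 80 x 26 x 26 mm, its length along its x; not wanted. Origin at the underside's middle.
- coupling_short: Square steel coupling in the tray, 60 x 26 x 26 mm, its length along its x; not wanted. Origin at the underside's middle.
- small_tee: Small T-shaped steel piece in the tray, 16 x 16 mm section, only 70 mm long with a 50 mm crosspiece; not wanted. Origin at the underside, mid-length on the stem.
- gauge: Spring force gauge fixed to the bench. Its x points away from the robot: the drawbar with the fork comes out at the -x end. Origin on the bench, below the rear face of the fork's prongs when home. Base plate x -65 to 240, y -50 to 50, 10 mm thick; grey housing x 60 to 240, y -35 to 35, top at 50 mm, with a white scale on top.
- drawbar (a joint): How far the gauge's drawbar is pulled out towards the gauge's -x, in m: 0 fully home, 0.075 at its stop. A spring draws it back: about 3 N at home, 12 N at 0.05.
- fork (a point): On the drawbar: fork centre at the prongs' rear face (towards the housing), on the drawbar's floor 20 mm above the bench; axes as the gauge's. Prongs: x -10 to 0, 26 mm high, 36 mm gap (y -18 to 18), outer sides y +-35. Behind them a pocket, 60 mm long at home, open above, for the crosspiece. The floor is 36 mm wide, from x -55 into the housing; before x -65 there is only the bench.
- pointer (a point): Middle of the steel pointer fin (4 x 14 mm, 16 mm high) that stands up from the housing's top and moves with the drawbar; axes as the gauge's.
- mark: Black marker clip fixed on the housing's top: two black blocks, 7 mm long in x and 12 mm high, either side (y) of a 30 mm gap that the pointer fin passes through. Origin 51 mm above the bench, in the middle of the gap; axes as the gauge's. The target is the pointer at the same x as this origin; 28 to 52 mm of pull.
- bottle: White plastic jar, 80 mm across, 115 mm high, a bystander. Origin at its underside.
- beaker: Glass beaker, 66 mm across, 85 mm high, a bystander. Origin at its underside.
- wrench: Steel wrench, 160 mm long, lying on the bench, a bystander. Origin at its underside.
- reagent: Amber glass bottle, 64 mm across, 120 mm high, a bystander. Origin at its underside.
Things that resemble listed ones, but are neither listed nor needed, are in the scene too. Leave any green look-alike of the pull_bar alone. What is shaped like the coupling_long but green is not meant.

How it is judged (in metres and radians):
On the way, in this order (a step that is already met when the one before it is completed fails the run):
1. the pull bar is lifted clear of the tray (z of pull_bar in the frame of tray above 0.05 m), for 0.1 s.
2. with the bar hooked behind the fork and the fingers not touching the gauge, the pointer is held within 5 mm of the marker's middle for 0.9 s (x of pointer in the frame of mark between -0.005 and 0.005 m and contact force between pull_bar and gauge above 2 N and contact force between the fingers and gauge below 1 N and y of bar_head in the frame of fork between -0.025 and 0.025 m and x of bar_head in the frame of fork above 0 m), for 0.9 s.
At the end, for the whole second after the job is handed in: Drawbar home within 4 mm; pull bar still and flat (0.15 rad) on the drawbar's floor, crosspiece between prongs and housing, its middle within 20 mm of the fork's centre line, stem within 0.45 rad of it; all other parts in the tray (value of joint drawbar below 0.004 m and x of bar_head in the frame of fork between 0.003 and 0.053 m and y of bar_head in the frame of fork between -0.02 and 0.02 m and z of bar_head in the frame of fork between 0 and 0.016 m and angle between pull_bar's own z axis and vertical below 0.15 rad and angle between the x axis of pull_bar and the x axis of fork, either way round below 0.45 rad and linear speed of pull_bar below 0.02 m/s and angular speed of pull_bar below 0.2 rad/s and x of elbow_bar in the frame of tray between -0.145 and 0.145 m and y of elbow_bar in the frame of tray between -0.183 and 0.183 m and z of each of elbow_bar, straight_bar, coupling_long, coupling_short, small_tee in the frame of tray below 0.04 m and x of straight_bar in the frame of tray between -0.145 and 0.145 m and y of straight_bar in the frame of tray between -0.183 and 0.183 m and x of coupling_long in the frame of tray between -0.145 and 0.145 m and y of coupling_long in the frame of tray between -0.183 and 0.183 m and x of coupling_short in the frame of tray between -0.145 and 0.145 m and y of coupling_short in the frame of tray between -0.183 and 0.183 m and x of small_tee in the frame of tray between -0.145 and 0.145 m and y of small_tee in the frame of tray between -0.183 and 0.183 m); the robot touches nothing.
It fails at once if the gauge snaps back (faster than 0.3 m/s) (velocity of joint drawbar below -0.3 m/s).
It fails at once if another part is lifted out of the tray (z of any of elbow_bar, straight_bar, coupling_long, coupling_short, small_tee in the frame of tray above 0.06 m).
It fails at once if a bystander is moved more than 40 mm or knocked over (distance of any of bottle, beaker, wrench, reagent from where it was at the start of the episode above 0.04 m or angle between any of bottle, beaker, wrench, reagent's own z axis and vertical above 0.5 rad).
It also fails if it takes over 51 s, if anything falls off the work surface, if the arm or the gripper's body presses on something with over 40 N, if the wrist force passes 120 N, or if a joint passes its speed limit or range.

## Working session

There is one attempt and no reset: what is moved stays moved. The work goes in short steps, Python scripts to look and compute and a tool call to move; the robot and the scene stay as the last step left them, time stands still between calls to the robot, and variables do not carry over. Pictures are saved under pics/ and viewed, at most 10 in all, crops included, and the job is handed in when it is done.

Besides the shell and the picture viewer there is one more tool, called after "Call:" as name(argument=value, ...), one argument or row to a line, values as JSON. send_rows: Moves the arm, as the interface text tells. Its arguments: {"type":"object","properties":{"series":{"type":"array","items":{"type":"object","properties":{"ax":{"type":"number"},"ay":{"type":"number"},"az":{"type":"number"},"dx":{"type":"number"},"dy":{"type":"number"},"dz":{"type":"number"},"hand":{"type":"number"}}}}},"required":["series"]}

```bash
mkdir -p pics
cat > h.py <<'E'
import numpy as np, cv2
from cell import read_state, get_image, finish_job
def grab(n,f):
    g=get_image(n); cv2.imwrite(f'pics/{f}.png',g['pixels'][:,:,::-1]); np.savez(f'pics/{f}.npz',**{k:np.array(v) for k,v in g.items()}); return g
def load(f): return dict(np.load(f'pics/{f}.npz'))
def ray(g,u,v):
    K=np.array(g['mtx']);d=np.array([(u-K[0,2])/K[0,0],(v-K[1,2])/K[1,1]]);s=d.copy();k=float(g['k1'])
    for _ in range(30): s=d/(1+k*(s@s))
    R=np.array(g['R']);return -R.T@np.array(g['t']).ravel(), R.T@np.array([*s,1])
def onz(g,u,v,z):
    c,d=ray(g,u,v);return c+d*(z-c[2])/d[2]
def proj(g,X):
    K=np.array(g['mtx']);p=np.array(g['R'])@np.array(X,float)+np.array(g['t']).ravel();s=p[:2]/p[2];s=s*(1+float(g['k1'])*(s@s));return K[:2,:2]@s+K[:2,2]
E
python3 - <<'E'
from h import *
for n in('scene','top'):
    g=grab(n,n+'0');print(n,g['mtx'],g['k1'],-np.array(g['R']).T@np.array(g['t']))
print(read_state())
E
```

```text
scene [[489.90497764   0.         330.34849699]
 [  0.         489.90497764 234.83071394]
 [  0.           0.           1.        ]] 0.018436563867938165 [1234.94278826 -242.55506514  767.9228812 ]
top [[524.02592878   0.         317.29160726]
 [  0.         524.02592878 237.10222645]
 [  0.           0.           1.        ]] 0.01657487102116234 [ 254.04702401   55.97976648 1304.81127009]
{'clock': 0.1, 'qpos': array([ 1.24624793,  0.62927769,  0.03846148,  1.51823395, -0.02697816,
        0.9962857 , -0.0200044 ]), 'qd': array([ 0.00018187, -0.00275662,  0.00066968, -0.00267086, -0.00043036,
        0.00168573, -0.00147445]), 'tau': array([ 1.87858859e-03, -5.64532936e+01,  1.22947946e+00, -1.93975157e+01,
        1.11048928e-02,  5.31783822e-03, -9.22457161e-06]), 'eef_pos': array([ 166.19288558, -627.83757605,  230.47664606]), 'tool_rot': array([-3.13990699e+00,  4.55297240e-05,  2.58743157e-01]), 'force': array([ 1.17475996,  0.55769781, -0.4963066 ]), 'torque': array([ 0.00322169, -0.0127508 , -0.02325114]), 'gripper_force': 0.0, 'width': 85.50986447502794}
```

View pics/top0.png

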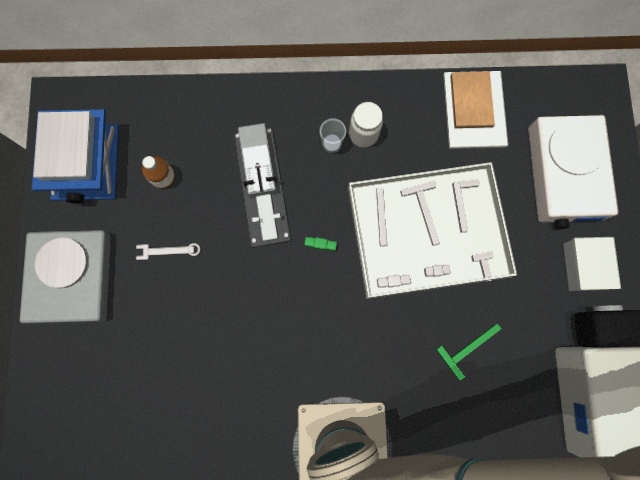

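View pics/scene0.png

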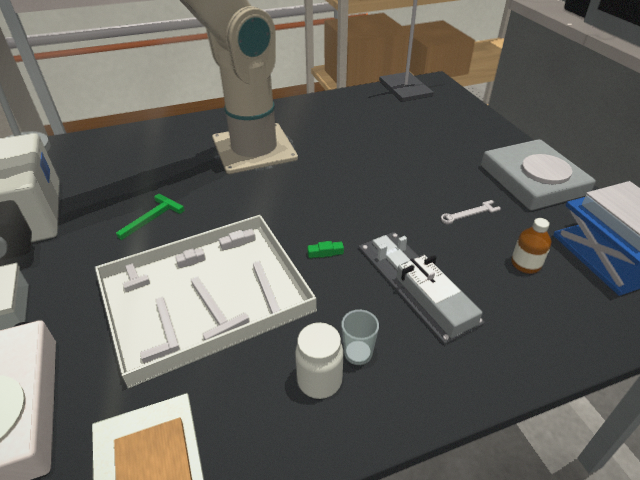

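The top view shows three T shapes: the large white tee in the tray (crosspiece at 418,188, stem to 435,243), the small tee (484,262) and the green tee on the bench (460,355). The large tray tee fits, since it is steel, about 158 mm long and in the tray. The gauge runs from (253,130) to (270,240), with the fork near (265,215).

Run:
```python
from h import *
g=load('top0');p=g['pixels'][:,:,::-1].copy()
a=cv2.resize(p[172:257,380:460],None,fx=5,fy=5,interpolation=cv2.INTER_CUBIC)
b=cv2.resize(p[120:250,228:298],None,fx=4.5,fy=4.5,interpolation=cv2.INTER_CUBIC)
c=np.zeros((590,730,3),np.uint8);c[:a.shape[0],:a.shape[1]]=a;c[:b.shape[0],405:405+b.shape[1]]=b
cv2.imwrite('pics/crop.png',c)
gr=cv2.cvtColor(p,cv2.COLOR_BGR2GRAY)[172:257,380:460]
print(np.percentile(gr,[1,5,10,20,30,50,80,95]))
t,_=cv2.threshold(gr,0,255,cv2.THRESH_OTSU);print(t)
m=((gr<t)*255).astype(np.uint8)
cs,_=cv2.findContours(m,cv2.RETR_EXTERNAL,cv2.CHAIN_APPROX_NONE)
for k in cs:
    if cv2.contourArea(k)>100:
        x=k[:,0,:]+[380,172]; print(cv2.contourArea(k),cv2.minAreaRect(x.astype(np.float32)))
        w=np.array([onz(g,*q,16)[:2] for q in cv2.boxPoints(cv2.minAreaRect(x.astype(np.float32)))]);print(w)
```

```text
[ 55. 107. 182. 218. 236. 238. 239. 239.]
167.0
138.0 ((419.2854919433594, 175.9789581298828), (3.211808919906616, 79.76202392578125), 81.97276306152344)
[[ 647.55434253 -119.43270622]
 [ 672.16272964 -323.64375747]
 [ 663.62605724 -324.14609645]
 [ 639.07915731 -120.17278881]]
```

View pics/crop.png

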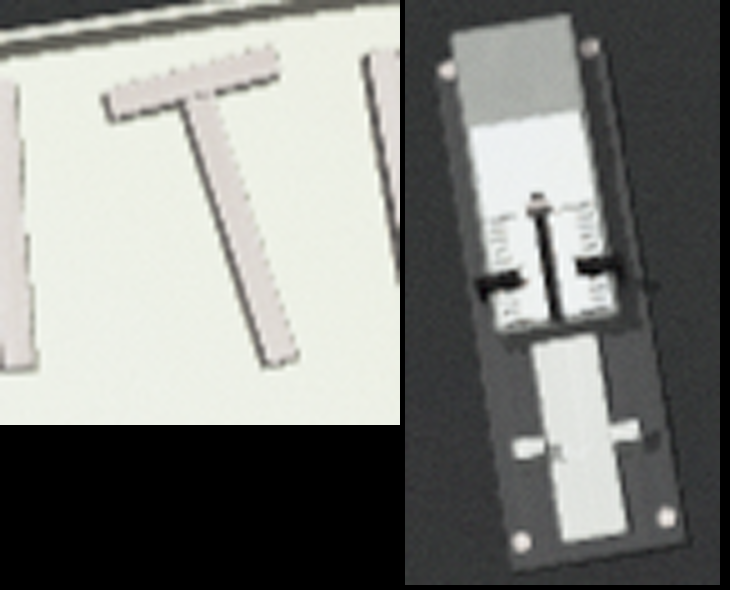

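The crop confirms the large tee: crosspiece at crop (190,85), stem ending at (280,360), and it is steel-pink rather than green. The gauge has its prongs at crop (528,447) and (625,431), the fin at (538,203) and the marker blocks at (498,281) and (600,265).

Run:
```python
from h import *
g=load('top0');p=g['pixels'].astype(int)
s=p[:,:,0]-p[:,:,1]
m=np.zeros(s.shape,np.uint8);m[172:257,395:450]=((s>5)*255)[172:257,395:450]
n,l,st,c=cv2.connectedComponentsWithStats(m);i=1+np.argmax(st[1:,4]);print(st[i],c[i])
v,u=np.where(l==i)
W=np.array([onz(g,a,b,21)[:2] for a,b in zip(u,v)])
# tee: farthest end = stem tail; use hull-based rotated rect
r=cv2.minAreaRect(W.astype(np.float32));print('rect',r)
(cx,cy),(w,h),a=r
box=cv2.boxPoints(r)
# long axis
e=[box[1]-box[0],box[2]-box[1]];e=max(e,key=np.linalg.norm);d=e/np.linalg.norm(e)
if d[0]<0:d=-d
n_=np.array([-d[1],d[0]])
q=(W-[cx,cy])@np.c_[d,n_]
stem=q[q[:,0]<45];k=np.polyfit(stem[:,0],stem[:,1],1);print('stem fit',k)
yaw=np.arctan2(d[1],d[0])+np.arctan(k[0]);d=np.array([np.cos(yaw),np.sin(yaw)]);n_=np.array([-d[1],d[0]])
o=np.array([cx,cy])+n_*0
q=(W-o)@np.c_[d,n_];ys=np.median(q[q[:,0]<45][:,1]);xm=(q[:,0].min()+q[:,0].max())/2
print('len',np.ptp(q[:,0]),'cross',np.ptp(q[:,1]),'yaw',yaw)
o=o+d*xm+n_*ys;print('origin',o,'grip',o-14*d,'head',o+71*d)
f=lambda x,y,z:onz(g,(x-405+.5)/4.5-.5+228,(y+.5)/4.5-.5+120,z)[:2]
S=[f(447,71,11),f(590,47,11),f(521,541,11),f(666,517,11)]
ax=(S[0]+S[1]-S[2]-S[3])/2;gy=np.arctan2(ax[1],ax[0]);print('screws',S,np.linalg.norm(ax),np.linalg.norm(S[0]-S[1]),'yaw',gy)
gx=np.array([np.cos(gy),np.sin(gy)]);gn=np.array([-gx[1],gx[0]]);C=sum(S)/4
P=[f(528,447,46),f(625,431,46)];M=[f(498,281,63),f(600,265,63)];F=f(538,203,66)
print('yaw prongs',[np.arctan2(*( -(b-a)[::-1]*[-1,1])[::-1]) if 0 else np.arctan2((a-b)[1],(a-b)[0])-np.pi/2 for a,b in(P,M)])
o=C-87.5*gx;print('origin from plate',o)
rel=lambda w:np.array([(w-o)@gx,(w-o)@gn])
print('prongs',[rel(x) for x in P],'marks',[rel(x) for x in M],'fin',rel(F))
# tray corners
print(proj(g,[*o,20]))
```

```text
[402 182  33  40 210] [420.08571429 194.53809524]
rect ((594.9459228515625, -209.3295440673828), (77.5116195678711, 103.5833969116211), 77.08406829833984)
stem fit [ 0.27454401 -8.76238799]
len 100.56407910116471 cross 84.66379123684322 yaw 0.042516731351064374
origin [ 585.77309752 -224.5820014 ] grip [ 571.78574932 -225.17705633] head [ 656.70893482 -221.56422286]
screws [array([778.9319469 , 246.18050344]), array([791.74168568, 163.26650156]), array([500.65822781, 204.23781008]), array([512.28416176, 123.22236854])] 281.86254590366497 83.8976824268498 yaw 0.1459552644825271
yaw prongs [np.float64(0.14352174149655195), np.float64(0.13820953476182307)]
origin from plate [559.33435577 171.5010056 ]
prongs [array([-9.38479731, 26.39862196]), array([ -9.51536684, -27.25579884])] marks [array([81.26942205, 27.37502465]), array([ 80.83299346, -28.96826059])] fin [120.62436998  -1.02216345]
[265.94111883 215.93059602]
```

Run:
```python
from h import *
g=load('top0');p=g['pixels'].astype(int)
f=lambda x,y,z=21:onz(g,(x+.5)/5-.5+380,(y+.5)/5-.5+172,z)[:2]
L=f(106,108);R=f(276,60);T=f(281,361);
# head of the stem line at crosspiece far edge midpoint
H=(L+R)/2
print('cross',np.linalg.norm(L-R),'head',H,'tail',T,'len head->tail',np.linalg.norm(H-T),'(150)')
yaw=np.arctan2(*(H-T)[::-1]);yc=np.arctan2(*(L-R)[::-1])-np.pi/2;print(yaw,yc)
d=(H-T)/np.linalg.norm(H-T);print('grip',H-85*d)
st=read_state();print(st['eef_pos'],st['tool_rot'])
```

```text
cross 90.87980628932353 head [ 621.31701439 -214.85774301] tail [ 477.33119689 -250.69557809] len head->tail 148.37879250233897 (150)
0.24394156516549384 0.25681290721107586
grip [ 538.83356591 -235.38773878]
[ 166.19288558 -627.83757605  230.47664606] [-3.13990699e+00  4.55297240e-05  2.58743157e-01]
```

Call:
send_rows(
  series=[
    {"dz": -4, "hand": 0},
    {"dz": -8, "hand": 0},
    {"dz": -12, "dx": 1.5, "dy": -1, "hand": 0},
    {"dz": -12, "dx": 5, "dy": -3.1, "hand": 0},
    {"dz": -12, "dx": 9, "dy": -5.5, "hand": 0},
    {"dz": -12, "dx": 13, "dy": -8, "hand": 0},
    {"dz": -12, "dx": 17, "dy": -10.5, "hand": 0},
    {"dz": -12, "dx": 21, "dy": -13, "hand": 0},
    {"dz": -12, "dx": 25, "dy": -15.4, "hand": 0},
    {"dz": -12, "dx": 29, "dy": -17.9, "hand": 0},
  ],
)

```text
invalid input at $.series[0]: expected keys ax, ay, az, dx, dy, dz, hand
```

Call:
send_rows(
  series=[
    {"dz": 2, "dx": 4, "dy": -2.5, "hand": 0},
    {"dz": 5, "dx": 8, "dy": -5, "hand": 0},
    {"dz": 8, "dx": 12, "dy": -7.5, "hand": 0},
    {"dz": 11, "dx": 15.5, "dy": -9.6, "hand": 0},
    {"dz": 14, "dx": 17.1, "dy": -10.6, "hand": 0},
    {"dz": 17, "dx": 17.1, "dy": -10.6, "hand": 0},
    {"dz": 17, "dx": 17.1, "dy": -10.6, "hand": 0},
    {"dz": 17, "dx": 17.1, "dy": -10.6, "hand": 0},
  ],
)

```text
invalid input at $.series[0]: expected keys ax, ay, az, dx, dy, dz, hand
```

Run:
```python
from h import *
st=read_state();print(st['clock'],st['eef_pos'],st['tool_rot'],st['force'])
grab('wrist','w1')
```

```text
0.1 [ 166.19288558 -627.83757605  230.47664606] [-3.13990699e+00  4.55297240e-05  2.58743157e-01] [ 1.17475996  0.55769781 -0.4963066 ]
```

View pics/w1.png

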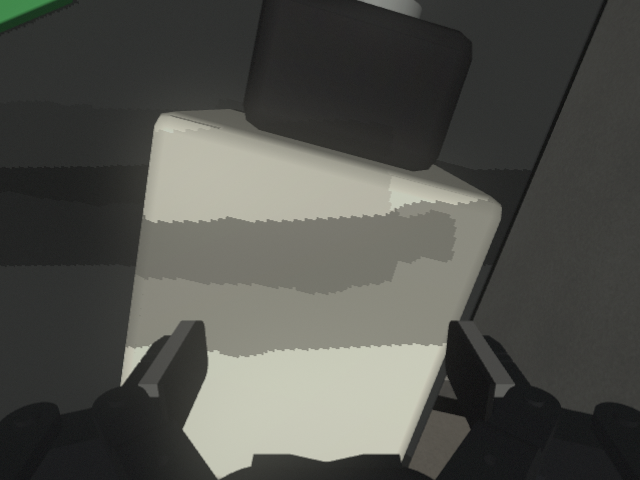

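Both calls were refused because every key has to be given. The picture is from the start pose: the gripper hangs over a white instrument, so going up first is right.

Call:
send_rows(
  series=[
    {"ax": 0, "ay": 0, "az": 0, "dx": 0, "dy": 0, "dz": -4, "hand": 0},
    {"ax": 0, "ay": 0, "az": 0, "dx": 0, "dy": 0, "dz": -8, "hand": 0},
    {"ax": 0, "ay": 0, "az": 0, "dz": -12, "dx": 1.5, "dy": -1, "hand": 0},
    {"ax": 0, "ay": 0, "az": 0, "dz": -12, "dx": 5, "dy": -3.1, "hand": 0},
    {"ax": 0, "ay": 0, "az": 0, "dz": -12, "dx": 9, "dy": -5.5, "hand": 0},
    {"ax": 0, "ay": 0, "az": 0, "dz": -12, "dx": 13, "dy": -8, "hand": 0},
    {"ax": 0, "ay": 0, "az": 0, "dz": -12, "dx": 17, "dy": -10.5, "hand": 0},
    {"ax": 0, "ay": 0, "az": 0, "dz": -12, "dx": 21, "dy": -13, "hand": 0},
    {"ax": 0, "ay": 0, "az": 0, "dz": -12, "dx": 25, "dy": -15.4, "hand": 0},
    {"ax": 0, "ay": 0, "az": 0, "dz": -12, "dx": 29, "dy": -17.9, "hand": 0},
  ],
)

```text
clock: 1.15
eef_pos: [401.8, -379.5, 351.2]
tool_rot: [-3.142, 0.0, 0.259]
force: [0.7, -0.6, 0.7]
width: 85.4
gripper_force: 0.0
```

Call:
send_rows(
  series=[
    {"ax": 0, "ay": 0, "az": 0, "dz": 2, "dx": 4, "dy": -2.5, "hand": 0},
    {"ax": 0, "ay": 0, "az": 0, "dz": 5, "dx": 8, "dy": -5, "hand": 0},
    {"ax": 0, "ay": 0, "az": 0, "dz": 8, "dx": 12, "dy": -7.5, "hand": 0},
    {"ax": 0, "ay": 0, "az": 0, "dz": 11, "dx": 15.5, "dy": -9.6, "hand": 0},
    {"ax": 0, "ay": 0, "az": 0, "dz": 14, "dx": 17.1, "dy": -10.6, "hand": 0},
    {"ax": 0, "ay": 0, "az": 0, "dz": 17, "dx": 17.1, "dy": -10.6, "hand": 0},
    {"ax": 0, "ay": 0, "az": 0, "dz": 17, "dx": 17.1, "dy": -10.6, "hand": 0},
    {"ax": 0, "ay": 0, "az": 0, "dz": 17, "dx": 17.1, "dy": -10.6, "hand": 0},
    {"ax": 0, "ay": 0, "az": 0, "dz": 17, "dx": 17.1, "dy": -10.6, "hand": 0},
  ],
)

```text
clock: 2.05
eef_pos: [539.7, -236.5, 183.2]
tool_rot: [3.139, -0.002, 0.257]
force: [0.8, 0.1, -0.5]
width: 85.5
gripper_force: 0.0
```

Run:
```python
from h import *
st=read_state();print(st['clock'],st['eef_pos'],st['tool_rot'],st['force'])
grab('wrist','w2')
```

```text
2.05 [ 539.70790578 -236.46191369  183.19418974] [ 3.13924664e+00 -2.22991975e-03  2.56882654e-01] [ 0.8073345   0.13147641 -0.52302315]
```

View pics/w2.png

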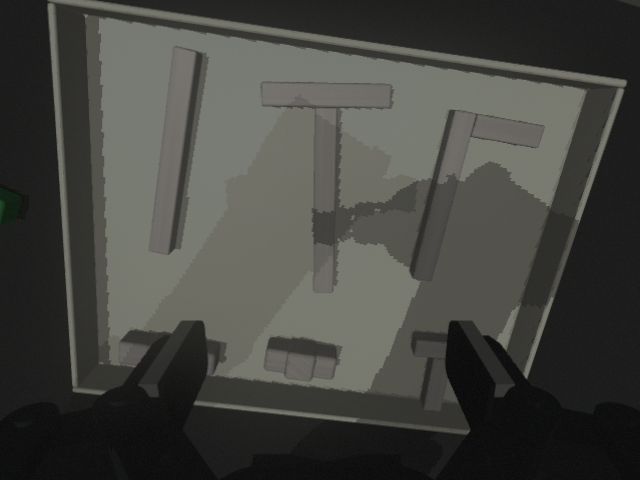

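The wrist view shows the tee with its crosspiece from (262,94) to (391,95) and its tail at (323,292), parallel to the tool's x. The L bar's left edge at (424,217) is about 68 mm from the stem, so I'll descend half closed.

Run:
```python
from h import *
g=load('w2')
f=lambda u,v:onz(g,u,v,21)[:2]
L,R,T=f(262,94),f(391,95),f(323,291.5);B=f(326,180)
H=(L+R)/2;d=(H-T)/np.linalg.norm(H-T)
print(np.linalg.norm(L-R),np.linalg.norm(H-T),np.arctan2(d[1],d[0]),np.arctan2(*(L-R)[::-1])-np.pi/2,H,T,B)
G=H-85*d;e=read_state()['eef_pos'][:2];y=.257;D=G-e
print(G,'tool dx,dy',D@[np.cos(y),np.sin(y)],D@[np.sin(y),-np.cos(y)])
```

```text
89.01391678534578 148.99362670777305 0.23941163999274254 0.25093051460421334 [ 623.70993888 -216.26222531] [ 478.96595883 -251.59324625] [ 566.37505923 -231.00640622]
[ 541.13433765 -236.41836787] tool dx,dy 1.345108935952559 0.30260342639940224
```

Call:
send_rows(
  series=[
    {"ax": 0, "ay": 0, "az": 0, "dx": 0.1, "dy": 0, "dz": 3, "hand": 0.4},
    {"ax": 0, "ay": 0, "az": 0, "dx": 0.1, "dy": 0, "dz": 7, "hand": 0.4},
    {"ax": 0, "ay": 0, "az": 0, "dx": 0.1, "dy": 0, "dz": 11, "hand": 0.4},
    {"ax": 0, "ay": 0, "az": 0, "dx": 0.1, "dy": 0, "dz": 14, "hand": 0.4},
    {"ax": 0, "ay": 0, "az": 0, "dx": 0.1, "dy": 0, "dz": 16, "hand": 0.4},
    {"ax": 0, "ay": 0, "az": 0, "dx": 0.1, "dy": 0, "dz": 17.3, "hand": 0.4},
    {"ax": 0, "ay": 0, "az": 0, "dx": 0.1, "dy": 0, "dz": 17.3, "hand": 0.5},
    {"ax": 0, "ay": 0, "az": 0, "dx": 0.1, "dy": 0, "dz": 17.3, "hand": 1},
    {"ax": 0, "ay": 0, "az": 0, "dx": 0.1, "dy": 0, "dz": 17.3, "hand": 1},
    {"ax": 0, "ay": 0, "az": 0, "dx": 0.1, "dy": 0, "dz": 17.3, "hand": 1},
  ],
)

```text
clock: 3.1
eef_pos: [541.3, -235.3, 10.2]
tool_rot: [3.14, -0.002, 0.258]
force: [-0.0, 0.4, 5.8]
width: 14.1
gripper_force: 60.5
```

Call:
send_rows(
  series=[
    {"ax": 0, "ay": 0, "az": 0, "dx": 0, "dy": 0, "dz": 0, "hand": 1},
    {"ax": 0, "ay": 0, "az": 0, "dx": 0, "dy": 0, "dz": 0, "hand": 1},
    {"ax": 0, "ay": 0, "az": 0, "dx": 0, "dy": 0, "dz": 0, "hand": 1},
  ],
)

```text
clock: 3.4
eef_pos: [541.3, -235.4, 10.2]
tool_rot: [3.139, -0.002, 0.258]
force: [-0.6, -0.7, 6.5]
width: 14.2
gripper_force: 60.6
```

Call:
send_rows(
  series=[
    {"ax": 0, "ay": 0, "az": 0, "dx": 0, "dy": 0, "dz": -1, "hand": 1},
    {"ax": 0, "ay": 0, "az": 0, "dx": 0, "dy": 0, "dz": -3, "hand": 1},
    {"ax": 0, "ay": 0, "az": 0, "dx": 0, "dy": 0, "dz": -6, "hand": 1},
    {"ax": 0, "ay": 0, "az": 0, "dx": 0, "dy": 0, "dz": -10, "hand": 1},
    {"ax": 0, "ay": 0, "az": 0, "dx": 0, "dy": 0, "dz": -14, "hand": 1},
    {"ax": 0, "ay": 0, "az": 0, "dx": 0, "dy": 0, "dz": -16, "hand": 1},
    {"ax": 0, "ay": 0, "az": 0, "dx": 0, "dy": 0, "dz": -16, "hand": 1},
  ],
)

```text
clock: 4.1
eef_pos: [542.1, -235.4, 172.4]
tool_rot: [3.137, -0.006, 0.259]
force: [0.7, -0.2, -2.4]
width: 14.0
gripper_force: 59.6
```

Call:
send_rows(
  series=[
    {"ax": 0, "ay": 0, "az": 0.01, "dx": 0.3, "dy": -2, "dz": 0, "hand": 1},
    {"ax": 0, "ay": 0, "az": 0.02, "dx": 1, "dy": -6, "dz": 0, "hand": 1},
    {"ax": 0, "ay": 0, "az": 0.03, "dx": 1.7, "dy": -10, "dz": 0, "hand": 1},
    {"ax": 0, "ay": 0, "az": 0.05, "dx": 2.4, "dy": -14, "dz": 0, "hand": 1},
    {"ax": 0, "ay": 0, "az": 0.06, "dx": 3.1, "dy": -18, "dz": 0, "hand": 1},
    {"ax": 0, "ay": 0, "az": 0.07, "dx": 3.8, "dy": -22, "dz": 0, "hand": 1},
    {"ax": 0, "ay": 0, "az": 0.085, "dx": 4.5, "dy": -26, "dz": 0, "hand": 1},
    {"ax": 0, "ay": 0, "az": 0.1, "dx": 5.2, "dy": -30, "dz": 0, "hand": 1},
    {"ax": 0, "ay": 0, "az": 0.113, "dx": 5.9, "dy": -34, "dz": 0, "hand": 1},
    {"ax": 0, "ay": 0, "az": 0.113, "dx": 6.5, "dy": -37.5, "dz": 0, "hand": 1},
  ],
)

```text
clock: 5.1
eef_pos: [505.3, 146.6, 167.2]
tool_rot: [-3.142, 0.002, 0.147]
force: [0.1, 0.2, -1.1]
width: 14.4
gripper_force: 59.6
```

Call:
send_rows(
  series=[
    {"ax": 0, "ay": 0, "az": 0, "dx": 0, "dy": -1.7, "dz": 0, "hand": 1},
    {"ax": 0, "ay": 0, "az": 0, "dx": 0, "dy": -1.7, "dz": 0, "hand": 1},
    {"ax": 0, "ay": 0, "az": 0, "dx": 0, "dy": -1.7, "dz": 0, "hand": 1},
    {"ax": 0, "ay": 0, "az": 0, "dx": 0, "dy": -1.7, "dz": 0, "hand": 1},
  ],
)

```text
clock: 5.5
eef_pos: [504.3, 159.4, 167.8]
tool_rot: [3.14, 0.001, 0.144]
force: [0.4, -0.2, -1.3]
width: 14.4
gripper_force: 59.6
```

Run:
```python
from h import *
st=read_state();print(st['clock'],st['eef_pos'],st['tool_rot'],st['force'],st['width'])
grab('wrist','w3');grab('top','t3');grab('scene','s3')
```

```text
5.5 [504.31670318 159.36184973 167.83553366] [3.14024892e+00 1.16386777e-03 1.43524885e-01] [ 0.38608135 -0.22162383 -1.30734552] 14.44028886448759
```

View pics/w3.png

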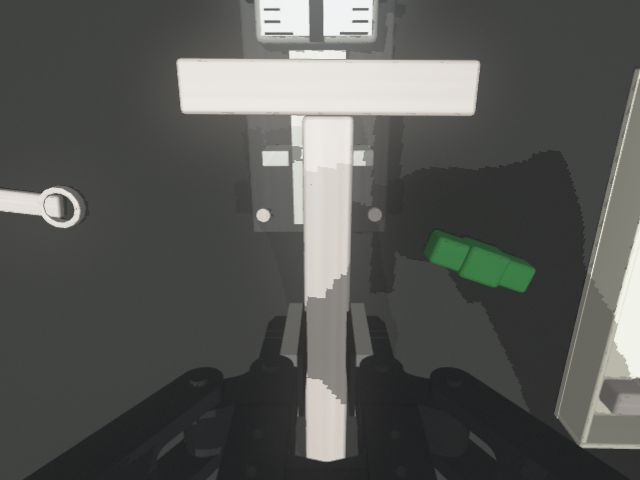

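The wrist view shows the bar firmly held. Its crosspiece spans (178,87) to (480,87). The gauge below has prongs with outer edges at (262,158) and (373,158), screws at (263,215) and (375,215), and the housing front edge at row 40.

Run:
```python
from h import *
g=load('w3');e=read_state()['eef_pos']
gy=.143
gx=np.array([np.cos(gy),np.sin(gy)]);gn=np.array([-gx[1],gx[0]])
f=lambda u,v,z:onz(g,u,v,z)[:2]
S=[f(263.5,215,11),f(375,215,11)];P=[f(262,158,46),f(373,158,46)];Hs=[f(257,41,50),f(378,41,50)]
for n,q,ex in(('screws',S,84),('prongs',P,70),('housing',Hs,70)):
    print(n,np.linalg.norm(q[0]-q[1]),ex,'yaw',np.arctan2(*(q[0]-q[1])[::-1])-np.pi/2,'mid',(q[0]+q[1])/2)
m=lambda q:(q[0]+q[1])/2
print('origin est', m(S)+53*gx if 0 else None, m(P)+5*gx, m(Hs)-60*gx)
for z in(172,179,185):
    L,R=f(178,87,z),f(480,87,z);H=m((L,R));T=f(328,119,z)
    print(z,np.linalg.norm(L-R),'head',H,'rel TCP in tool',(H-e[:2])@gx,(H-e[:2])@gn, np.arctan2(*(L-R)[::-1])-np.pi/2)
```

```text
screws 82.65522515925407 84 yaw 0.14429931154241005 mid [505.46811393 163.10356931]
prongs 69.55483571501132 70 yaw 0.14459233680538008 mid [550.98944791 170.12602833]
housing 68.61773368068725 70 yaw 0.14511671384983993 mid [616.37631418 179.15105341]
origin est None [555.93841247 170.83859398] [556.98873949 170.60026559]
172 93.97816417587943 head [588.83872901 169.51179188] rel TCP in tool 84.70540074737828 -2.3748710724105866 0.1448395080505649
179 89.22277260460186 head [588.59376087 169.53736067] rel TCP in tool 84.46657691194362 -2.3146520953455734 0.144839508050564
185 85.14672268636394 head [588.38378819 169.55927677] rel TCP in tool 84.2618707672854 -2.263035829289848 0.14483950805056445
```

Call:
send_rows(
  series=[
    {"ax": 0, "ay": 0, "az": 0, "dx": -0.2, "dy": -0.55, "dz": 2, "hand": 1},
    {"ax": 0, "ay": 0, "az": 0, "dx": -0.2, "dy": -0.55, "dz": 5, "hand": 1},
    {"ax": 0, "ay": 0, "az": 0, "dx": -0.2, "dy": -0.55, "dz": 8, "hand": 1},
    {"ax": 0, "ay": 0, "az": 0, "dx": -0.2, "dy": -0.55, "dz": 9.5, "hand": 1},
    {"ax": 0, "ay": 0, "az": 0, "dx": -0.2, "dy": -0.55, "dz": 9.5, "hand": 1},
    {"ax": 0, "ay": 0, "az": 0, "dx": -0.2, "dy": -0.55, "dz": 9.5, "hand": 1},
  ],
)

```text
clock: 6.25
eef_pos: [502.1, 166.0, 73.5]
tool_rot: [3.141, -0.0, 0.145]
force: [-0.6, 0.1, -1.8]
width: 14.1
gripper_force: 59.5
```

Run:
```python
from h import *
st=read_state();print(st['clock'],st['eef_pos'],st['tool_rot'],st['force'],st['width'])
grab('wrist','w4');g=grab('scene','s4')
a=cv2.resize(load('w4')['pixels'][:,:,::-1],(400,300))
b=cv2.resize(g['pixels'][200:350,340:500,::-1],(400,375),interpolation=cv2.INTER_CUBIC)
c=np.zeros((375,800,3),np.uint8);c[:300,:400]=a;c[:,400:]=b;cv2.imwrite('pics/c4.png',c)
```

```text
6.25 [502.06355294 165.98674793  73.54787186] [ 3.14142966e+00 -1.37944873e-04  1.44851233e-01] [-0.57328108  0.14621192 -1.84812643] 14.05860032520295
```

View pics/c4.png

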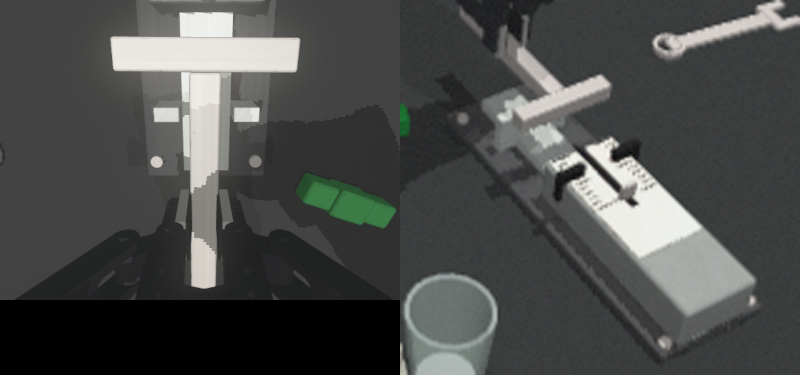

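The stem (wrist-view column 205) lies midway between the prongs (166 and 246), and the crosspiece is behind them. I'll lower it into the pocket.

Call:
send_rows(
  series=[
    {"ax": 0, "ay": 0, "az": 0, "dx": 0, "dy": 0, "dz": 1.5, "hand": 1},
    {"ax": 0, "ay": 0, "az": 0, "dx": 0, "dy": 0, "dz": 3, "hand": 1},
    {"ax": 0, "ay": 0, "az": 0, "dx": 0, "dy": 0, "dz": 4, "hand": 1},
    {"ax": 0, "ay": 0, "az": 0, "dx": 0, "dy": 0, "dz": 4.4, "hand": 1},
    {"ax": 0, "ay": 0, "az": 0, "dx": 0, "dy": 0, "dz": 4.6, "hand": 1},
    {"ax": 0, "ay": 0, "az": 0, "dx": 0, "dy": 0, "dz": 4.6, "hand": 1},
  ],
)

```text
clock: 6.95
eef_pos: [502.0, 166.6, 27.7]
tool_rot: [-3.141, -0.001, 0.146]
force: [-0.1, 0.5, -1.9]
width: 14.1
gripper_force: 59.6
```

Run:
```python
from h import *
st=read_state();print(st['clock'],st['eef_pos'],st['tool_rot'],st['force'],st['width'])
grab('wrist','w5');g=grab('scene','s5')
a=cv2.resize(load('w5')['pixels'][:,:,::-1],(400,300))
b=cv2.resize(g['pixels'][200:350,340:500,::-1],(400,375),interpolation=cv2.INTER_CUBIC)
c=np.zeros((375,800,3),np.uint8);c[:300,:400]=a;c[:,400:]=b;cv2.imwrite('pics/c5.png',c)
```

```text
6.95 [502.01366459 166.58629523  27.65343738] [-3.14146313e+00 -6.60516349e-04  1.45728863e-01] [-0.12826139  0.48130368 -1.90661788] 14.12056851960198
```

View pics/c5.png

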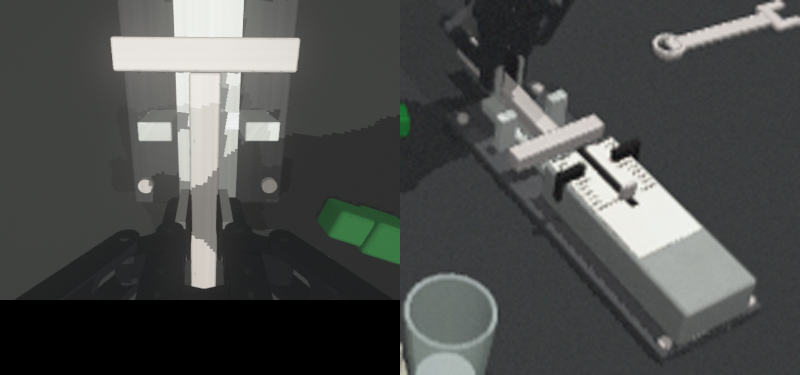

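The crosspiece is seated in the pocket behind both prongs, with prong tops at wrist (155,131) and (262,131). Now I'll pull gently until it makes contact.

Call:
send_rows(
  series=[
    {"ax": 0, "ay": 0, "az": 0, "dx": -0.7, "dy": 0, "dz": 0, "hand": 1},
    {"ax": 0, "ay": 0, "az": 0, "dx": -1.4, "dy": 0, "dz": 0, "hand": 1},
    {"ax": 0, "ay": 0, "az": 0, "dx": -1.8, "dy": 0, "dz": 0, "hand": 1},
    {"ax": 0, "ay": 0, "az": 0, "dx": -2.3, "dy": 0, "dz": 0, "hand": 1},
    {"ax": 0, "ay": 0, "az": 0, "dx": -2.8, "dy": 0, "dz": 0, "hand": 1},
    {"ax": 0, "ay": 0, "az": 0, "dx": -3.4, "dy": 0, "dz": 0, "hand": 1},
    {"ax": 0, "ay": 0, "az": 0, "dx": -4, "dy": 0, "dz": 0, "hand": 1},
    {"ax": 0, "ay": 0, "az": 0, "dx": -4.5, "dy": 0, "dz": 0, "hand": 1},
    {"ax": 0, "ay": 0, "az": 0, "dx": -4.5, "dy": 0, "dz": 0, "hand": 1},
    {"ax": 0, "ay": 0, "az": 0, "dx": -4.5, "dy": 0, "dz": 0, "hand": 1},
  ],
)

```text
clock: 8.05
eef_pos: [459.6, 160.2, 27.7]
tool_rot: [-3.141, -0.005, 0.145]
force: [6.6, -1.2, -4.4]
width: 14.3
gripper_force: 59.3
```

Run:
```python
from h import *
st=read_state();print(st['clock'],st['eef_pos'],st['tool_rot'],st['force'],st['width'])
g=grab('scene','s6');t=grab('top','t6');w=grab('wrist','w6')
b=cv2.resize(g['pixels'][225:325,385:465,::-1],(400,500),interpolation=cv2.INTER_CUBIC)
d=cv2.resize(t['pixels'][150:222,238:288,::-1],(347,500),interpolation=cv2.INTER_CUBIC)
cv2.imwrite('pics/c6.png',np.hstack([b,d]))
```

```text
8.05 [459.55718266 160.23329559  27.71001022] [-3.14115967 -0.00504442  0.14534787] [ 6.55034093 -1.22629896 -4.38708231] 14.263909759144715
```

View pics/c6.png

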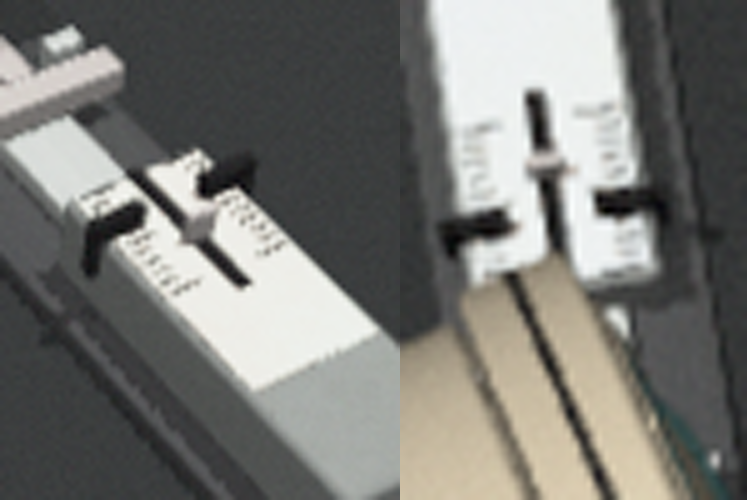

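The fin is at scene crop (200,220) and top crop (547,163). The blocks are at scene (116,225) and (228,175), and top (483,229) and (625,203). About 15 mm of pull remains, so I'll compute it.

```bash
cat > mk.py <<'E'
from h import *
gy=.1445;gx=np.array([np.cos(gy),np.sin(gy)]);gn=np.array([-gx[1],gx[0]]);o=np.array([558,170.7])
def rel(g,u,v,z): w=onz(g,u,v,z)[:2]-o; return np.round([w@gx,w@gn],1)
E
python3 - <<'E'
from mk import *
t=load('t6');s=load('s6');e=read_state()['eef_pos'][:2]
T=lambda x,y,z:rel(t,(x+.5)/6.94-.5+238,(y+.5)/6.944-.5+150,z)
S=lambda x,y,z:rel(s,(x+.5)/5-.5+385,(y+.5)/5-.5+225,z)
print('top fin',T(547,163,58),'blk',T(483,229,57),T(625,203,57))
print('scene fin',S(200,220,58),'blk',S(128,216,57),S(228,175,57))
print('TCP gauge',(e-o)@gx,'head',(e-o)@gx+84.5)
# automatic blobs: dark & pinkish in each
for n,g,(u0,v0,u1,v1) in(('t',t,(238,150,288,192)),('s',s,(395,250,440,285))):
    p=g['pixels'][v0:v1,u0:u1].astype(int);m=((p.max(2)<40)*255).astype(np.uint8)
    k,l,st,c=cv2.connectedComponentsWithStats(m)
    for i in range(1,k):
        if 15<st[i,4]<200:print(n,'dark',st[i],rel(g,*(c[i]+[u0,v0]),57))
    m=(((p[:,:,0]-p[:,:,2])>6)&(p.max(2)>90)).astype(np.uint8)
    k,l,st,c=cv2.connectedComponentsWithStats(m)
    for i in range(1,k):
        if 3<st[i,4]<100:print(n,'pink',st[i],c[i]+[u0,v0],rel(g,*(c[i]+[u0,v0]),58))
E
```

```text
top fin [  78.9 -141.3] blk [  58.9 -114.8] [  59.9 -166.3]
scene fin [102.1   4.1] blk [ 85.3 -19.3] [86.2 30.9]
TCP gauge -98.83351726457363 head -14.33351726457363
t dark [28 27 11  6 32] [ 82.8 -30.1]
t dark [ 6 31  9  6 25] [83.2 30.8]
t pink [18 22  8  5 14] [259.42857143 173.28571429] [102.  -2.]
t pink [17 34 10  8 42] [259.0952381 188.9047619] [62.4  4.8]
t pink [ 9 39  7  3 12] [250.41666667 190.41666667] [62.2 26.4]
s dark [30  7 11  7 46] [88.4 30.2]
s dark [ 7 16 11 14 59] [ 90.1 -33.2]
s pink [ 8 13  7  5 17] [405.47058824 265.35294118] [ 75.8 -24.2]
s pink [16 12  8  7 13] [414.15384615 264.84615385] [83.2 -7.9]
s pink [13 18 18 17 91] [415.43956044 277.23076923] [112.3 -26.5]
s pink [25 21 16 13 31] [426.4516129  277.03225806] [122.5  -7. ]
```

Call:
send_rows(
  series=[
    {"ax": 0, "ay": 0, "az": 0, "dx": -0.5, "dy": 0, "dz": 0, "hand": 1},
    {"ax": 0, "ay": 0, "az": 0, "dx": -1, "dy": 0, "dz": 0, "hand": 1},
    {"ax": 0, "ay": 0, "az": 0, "dx": -1.4, "dy": 0, "dz": 0, "hand": 1},
    {"ax": 0, "ay": 0, "az": 0, "dx": -1.7, "dy": 0, "dz": 0, "hand": 1},
    {"ax": 0, "ay": 0, "az": 0, "dx": -1.7, "dy": 0, "dz": 0, "hand": 1},
  ],
)

```text
clock: 8.7
eef_pos: [444.1, 157.9, 27.8]
tool_rot: [-3.141, -0.007, 0.145]
force: [8.5, -1.5, -5.2]
width: 13.7
gripper_force: 59.2
```

Run:
```python
from mk import *
st=read_state();print(st['clock'],st['eef_pos'],st['force'],st['width'])
s=grab('scene','s7');t=grab('top','t7');w=grab('wrist','w7')
b=cv2.resize(s['pixels'][240:300,390:450,::-1],(400,400),interpolation=cv2.INTER_CUBIC)
d=cv2.resize(t['pixels'][150:200,238:288,::-1],(400,400),interpolation=cv2.INTER_CUBIC)
cv2.imwrite('pics/c7.png',np.hstack([b,d]))
for n,g,(u0,v0,u1,v1) in(('t',t,(238,150,288,192)),('s',s,(395,250,440,285))):
    p=g['pixels'][v0:v1,u0:u1].astype(int);m=((p.max(2)<40)*255).astype(np.uint8)
    k,l,st,c=cv2.connectedComponentsWithStats(m)
    for i in range(1,k):
        if 15<st[i,4]<200:print(n,'dark',st[i],rel(g,*(c[i]+[u0,v0]),57))
    m=(((p[:,:,0]-p[:,:,2])>6)&(p.max(2)>90)).astype(np.uint8)
    k,l,st,c=cv2.connectedComponentsWithStats(m)
    for i in range(1,k):
        if 3<st[i,4]<100:print(n,'pink',st[i],c[i]+[u0,v0],rel(g,*(c[i]+[u0,v0]),58))
```

```text
8.7 [444.06727595 157.92097685  27.84901488] [ 8.5478914  -1.48938449 -5.19712293] 13.717511353086275
t dark [28 27 11  6 32] [ 82.4 -30.6]
t dark [ 6 31  9  6 24] [83.1 31. ]
t pink [19 25  7  6 16] [259.875  177.9375] [89.9 -1.3]
t pink [15 39  9  3 17] [257.35294118 190.41176471] [59.4  9.6]
s dark [30  7 11  7 48] [88.1 30.5]
s dark [ 7 16 11 14 56] [ 90.6 -34.1]
s pink [ 9 13  6  5 13] [405.92307692 265.46153846] [ 76.5 -23.6]
s pink [26 21  3  4  5] [421.8 272.4] [107.8  -7.3]
```

View pics/c7.png

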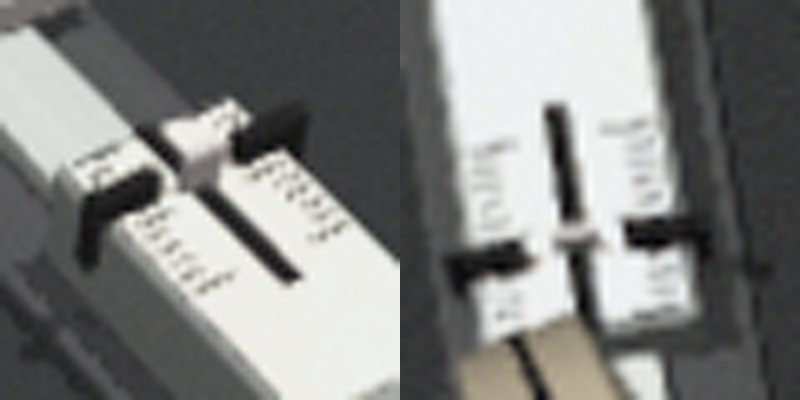

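Top panel: the fin (576,233) is slightly short of the line between the blocks (490,263) and (667,233). Scene panel: the fin (198,160) is nearly level with them. I'll refine numerically by differencing against the home picture.

Run:
```python
from mk import *
K=dict(t=('t0','t6','t7'),s=('s0','s6','s7'))
import glob
def get(f):
    f={'t0':'top0','s0':'scene0'}.get(f,f);return load(f)
def rect(g,z,x0=60,x1=130,y0=-36,y1=36,r=2):
    X,Y=np.meshgrid(np.arange(x0,x1,1/r),np.arange(y0,y1,1/r),indexing='ij')
    W=np.stack([o[0]+X*gx[0]+Y*gn[0],o[1]+X*gx[1]+Y*gn[1],np.full_like(X,z)],-1)
    uv=np.array([[proj(g,p) for p in row] for row in W]).astype(np.float32)
    return cv2.remap(g['pixels'],uv[...,0],uv[...,1],cv2.INTER_LINEAR).astype(int)
for c in 'ts':
    A={f:rect(get(f),58).sum(2)/3 for f in K[c]}
    B=rect(get(K[c][2]),57).sum(2)/3
    xs=np.arange(60,130,.5);ys=np.arange(-36,36,.5)
    yc={'t':-1.5,'s':-1}[c]
    for f in K[c]:
        sl=A[f][:,(abs(ys-yc)<1.6)].mean(1); print(c,f,'slot',[int(v) for v in sl[::4]])
    for nm,lo,hi in(('L',18,28),('R',-28,-18)):
        pr=B[:,(ys>lo)&(ys<hi)].mean(1);th=(pr[(xs>70)&(xs<105)].min()+230)/2
        i=np.where((pr<th)&(xs>68)&(xs<105))[0];print(c,'blk',nm,xs[i[0]],xs[i[-1]],'th',th)
    print('x from 60 step 2')
```

```text
t t0 slot [68, 74, 76, 72, 74, 79, 84, 84, 75, 73, 74, 76, 70, 67, 69, 75, 71, 73, 75, 74, 72, 71, 74, 78, 76, 77, 81, 83, 82, 81, 89, 123, 181, 172, 144]
t t6 slot [141, 138, 131, 120, 108, 95, 85, 82, 73, 72, 74, 75, 73, 69, 71, 75, 70, 71, 71, 77, 81, 145, 179, 168, 117, 88, 82, 84, 77, 75, 80, 83, 82, 83, 103]
t t7 slot [71, 76, 72, 72, 74, 78, 83, 83, 75, 72, 69, 71, 76, 125, 173, 180, 128, 91, 75, 75, 70, 69, 74, 78, 76, 77, 80, 80, 77, 74, 78, 81, 80, 85, 103]
t blk L 78.5 89.5 th 129.05263157894737
t blk R 79.0 89.5 th 126.32456140350877
x from 60 step 2
s s0 slot [89, 86, 76, 63, 57, 65, 75, 74, 77, 74, 74, 71, 66, 73, 72, 72, 71, 66, 68, 65, 66, 67, 62, 64, 65, 62, 66, 64, 63, 80, 107, 115, 110, 113, 113]
s s6 slot [90, 86, 76, 63, 55, 63, 75, 73, 77, 73, 74, 73, 71, 73, 71, 72, 72, 70, 75, 83, 104, 113, 110, 113, 108, 92, 68, 63, 61, 63, 60, 61, 62, 58, 64]
s s7 slot [88, 85, 76, 64, 58, 65, 77, 75, 77, 74, 78, 87, 108, 116, 111, 112, 110, 94, 77, 71, 65, 66, 63, 65, 66, 65, 66, 63, 62, 65, 62, 62, 62, 58, 62]
s blk L 79.5 93.0 th 128.69298245614036
s blk R 80.0 93.0 th 128.24561403508773
x from 60 step 2
```

Top says about 4 mm short and scene about 3 mm. I'll pull 3.5 mm more and hold.

Call:
send_rows(
  series=[
    {"ax": 0, "ay": 0, "az": 0, "dx": -0.2, "dy": 0, "dz": 0, "hand": 1},
    {"ax": 0, "ay": 0, "az": 0, "dx": -0.36, "dy": 0, "dz": 0, "hand": 1},
    {"ax": 0, "ay": 0, "az": 0, "dx": -0.36, "dy": 0, "dz": 0, "hand": 1},
    {"ax": 0, "ay": 0, "az": 0, "dx": -0.36, "dy": 0, "dz": 0, "hand": 1},
    {"ax": 0, "ay": 0, "az": 0, "dx": -0.36, "dy": 0, "dz": 0, "hand": 1},
  ],
)

```text
clock: 9.35
eef_pos: [440.9, 157.5, 27.9]
tool_rot: [-3.141, -0.007, 0.145]
force: [10.4, -0.5, -4.8]
width: 14.0
gripper_force: 59.1
```

Run:
```python
from mk import *
st=read_state();print(st['clock'],st['eef_pos'],st['force'],st['width'])
def prof(g,z,lo,hi):
    xs=np.arange(65,110,.5);out=[]
    a=[]
    for y in np.arange(lo,hi,.5):
        uv=np.array([proj(g,[*(o+x*gx+y*gn),z]) for x in xs],np.float32)[None]
        a.append(cv2.remap(g['pixels'],uv[...,0],uv[...,1],cv2.INTER_LINEAR)[0].mean(1))
    return xs,np.mean(a,0)
for n,yc in(('top',-1.5),('scene',-1)):
    g=grab(n,n+'8');xs,f=prof(g,58,yc-1.5,yc+1.6);th=(np.median(f)+f[(xs>75)&(xs<100)].max())/2;i=np.where((f>th)&(xs>74)&(xs<100))[0]
    print(n,'fin',xs[i[0]],xs[i[-1]])
    for lo in(18,-28):
        xs,b=prof(g,57,lo,lo+10);i=np.where((b<129)&(xs>70)&(xs<105))[0];print('blk',xs[i[0]],xs[i[-1]])
```

```text
9.35 [440.94026438 157.48787479  27.908545  ] [10.38662844 -0.54368881 -4.76523412] 14.025402729984481
top fin 83.0 88.0
blk 78.5 89.5
blk 79.0 90.0
scene fin 79.5 90.5
blk 80.0 93.0
blk 80.0 93.0
```

Level within about 1 mm in both views. Now I'll hold for 1.5 s.

Call:
send_rows(
  series=[
    {"ax": 0, "ay": 0, "az": 0, "dx": 0, "dy": 0, "dz": 0, "hand": 1},
    {"ax": 0, "ay": 0, "az": 0, "dx": 0, "dy": 0, "dz": 0, "hand": 1},
    {"ax": 0, "ay": 0, "az": 0, "dx": 0, "dy": 0, "dz": 0, "hand": 1},
    {"ax": 0, "ay": 0, "az": 0, "dx": 0, "dy": 0, "dz": 0, "hand": 1},
    {"ax": 0, "ay": 0, "az": 0, "dx": 0, "dy": 0, "dz": 0, "hand": 1},
    {"ax": 0, "ay": 0, "az": 0, "dx": 0, "dy": 0, "dz": 0, "hand": 1},
    {"ax": 0, "ay": 0, "az": 0, "dx": 0, "dy": 0, "dz": 0, "hand": 1},
    {"ax": 0, "ay": 0, "az": 0, "dx": 0, "dy": 0, "dz": 0, "hand": 1},
    {"ax": 0, "ay": 0, "az": 0, "dx": 0, "dy": 0, "dz": 0, "hand": 1},
    {"ax": 0, "ay": 0, "az": 0, "dx": 0, "dy": 0, "dz": 0, "hand": 1},
  ],
)

```text
clock: 10.45
eef_pos: [440.9, 157.5, 27.9]
tool_rot: [-3.141, -0.007, 0.145]
force: [9.7, -0.4, -6.2]
width: 14.1
gripper_force: 59.1
```

Call:
send_rows(
  series=[
    {"ax": 0, "ay": 0, "az": 0, "dx": 0, "dy": 0, "dz": 0, "hand": 1},
    {"ax": 0, "ay": 0, "az": 0, "dx": 0, "dy": 0, "dz": 0, "hand": 1},
    {"ax": 0, "ay": 0, "az": 0, "dx": 0, "dy": 0, "dz": 0, "hand": 1},
    {"ax": 0, "ay": 0, "az": 0, "dx": 0, "dy": 0, "dz": 0, "hand": 1},
    {"ax": 0, "ay": 0, "az": 0, "dx": 0, "dy": 0, "dz": 0, "hand": 1},
  ],
)

```text
clock: 10.95
eef_pos: [441.0, 157.5, 27.9]
tool_rot: [-3.141, -0.007, 0.145]
force: [9.0, -1.8, -4.3]
width: 13.8
gripper_force: 59.1
```

Call:
send_rows(
  series=[
    {"ax": 0, "ay": 0, "az": 0, "dx": 0.1, "dy": 0, "dz": 0, "hand": 1},
    {"ax": 0, "ay": 0, "az": 0, "dx": 0.4, "dy": 0, "dz": 0, "hand": 1},
    {"ax": 0, "ay": 0, "az": 0, "dx": 0.7, "dy": 0, "dz": 0, "hand": 1},
    {"ax": 0, "ay": 0, "az": 0, "dx": 1, "dy": 0, "dz": 0, "hand": 1},
    {"ax": 0, "ay": 0, "az": 0, "dx": 1.3, "dy": 0, "dz": 0, "hand": 1},
    {"ax": 0, "ay": 0, "az": 0, "dx": 1.6, "dy": 0, "dz": 0, "hand": 1},
    {"ax": 0, "ay": 0, "az": 0, "dx": 1.9, "dy": 0, "dz": 0, "hand": 1},
    {"ax": 0, "ay": 0, "az": 0, "dx": 2.2, "dy": 0, "dz": 0, "hand": 1},
    {"ax": 0, "ay": 0, "az": 0, "dx": 2.5, "dy": 0, "dz": 0, "hand": 1},
    {"ax": 0, "ay": 0, "az": 0, "dx": 2.8, "dy": 0, "dz": 0, "hand": 1},
  ],
)

```text
clock: 11.95
eef_pos: [466.3, 161.3, 27.6]
tool_rot: [-3.141, -0.003, 0.145]
force: [4.7, -0.8, -2.9]
width: 14.2
gripper_force: 59.4
```

Call:
send_rows(
  series=[
    {"ax": 0, "ay": 0, "az": 0, "dx": 0.3, "dy": 0, "dz": 0, "hand": 1},
    {"ax": 0, "ay": 0, "az": 0, "dx": 0.6, "dy": 0, "dz": 0, "hand": 1},
    {"ax": 0, "ay": 0, "az": 0, "dx": 0.9, "dy": 0, "dz": 0, "hand": 1},
    {"ax": 0, "ay": 0, "az": 0, "dx": 1.2, "dy": 0, "dz": 0, "hand": 1},
    {"ax": 0, "ay": 0, "az": 0, "dx": 1.5, "dy": 0, "dz": 0, "hand": 1},
    {"ax": 0, "ay": 0, "az": 0, "dx": 1.8, "dy": 0, "dz": 0, "hand": 1},
    {"ax": 0, "ay": 0, "az": 0, "dx": 2.1, "dy": 0, "dz": 0, "hand": 1},
    {"ax": 0, "ay": 0, "az": 0, "dx": 2.3, "dy": 0, "dz": 0, "hand": 1},
    {"ax": 0, "ay": 0, "az": 0, "dx": 2.3, "dy": 0, "dz": 0, "hand": 1},
    {"ax": 0, "ay": 0, "az": 0, "dx": 2.3, "dy": 0, "dz": 0, "hand": 1},
  ],
)

```text
clock: 12.95
eef_pos: [486.8, 164.3, 27.2]
tool_rot: [3.141, 0.001, 0.146]
force: [0.5, 0.2, -1.7]
width: 14.4
gripper_force: 59.6
```

Call:
send_rows(
  series=[
    {"ax": 0, "ay": 0, "az": 0, "dx": 0.4, "dy": 0, "dz": 0, "hand": 1},
    {"ax": 0, "ay": 0, "az": 0, "dx": 0.8, "dy": 0, "dz": 0, "hand": 1},
    {"ax": 0, "ay": 0, "az": 0, "dx": 0.9, "dy": 0, "dz": 0.1, "hand": 1},
    {"ax": 0, "ay": 0, "az": 0, "dx": 0.9, "dy": 0, "dz": 0.2, "hand": 1},
    {"ax": 0, "ay": 0, "az": 0, "dx": 0.9, "dy": 0, "dz": 0.2, "hand": 1},
  ],
)

```text
clock: 13.45
eef_pos: [496.4, 165.7, 25.3]
tool_rot: [-3.141, -0.001, 0.146]
force: [0.5, 0.2, -0.8]
width: 14.1
gripper_force: 59.7
```

Call:
send_rows(
  series=[
    {"ax": 0, "ay": 0, "az": 0, "dx": 0, "dy": 0, "dz": 0.1, "hand": 1},
    {"ax": 0, "ay": 0, "az": 0, "dx": 0, "dy": 0, "dz": 0.1, "hand": 1},
  ],
)

```text
clock: 13.65
eef_pos: [496.4, 165.7, 25.1]
tool_rot: [3.142, -0.001, 0.146]
force: [-0.3, -1.0, 6.3]
width: 14.0
gripper_force: 60.6
```

The bar rests on the floor (Fz +6 N at TCP z 25, as predicted). Releasing and rising.

Call:
send_rows(
  series=[
    {"ax": 0, "ay": 0, "az": 0, "dx": 0, "dy": 0, "dz": 0, "hand": 0.75},
    {"ax": 0, "ay": 0, "az": 0, "dx": 0, "dy": 0, "dz": 0, "hand": 0.65},
    {"ax": 0, "ay": 0, "az": 0, "dx": 0, "dy": 0, "dz": 0, "hand": 0.5},
    {"ax": 0, "ay": 0, "az": 0, "dx": 0, "dy": 0, "dz": 0, "hand": 0.4},
    {"ax": 0, "ay": 0, "az": 0, "dx": 0, "dy": 0, "dz": 0, "hand": 0.4},
    {"ax": 0, "ay": 0, "az": 0, "dx": 0, "dy": 0, "dz": -1, "hand": 0.4},
    {"ax": 0, "ay": 0, "az": 0, "dx": 0, "dy": 0, "dz": -3, "hand": 0.4},
    {"ax": 0, "ay": 0, "az": 0, "dx": 0, "dy": 0, "dz": -6, "hand": 0.4},
    {"ax": 0, "ay": 0, "az": 0, "dx": 0, "dy": 0, "dz": -10, "hand": 0.4},
    {"ax": 0, "ay": 0, "az": 0, "dx": 0, "dy": 0, "dz": -14, "hand": 0.4},
  ],
)

```text
clock: 14.65
eef_pos: [495.7, 165.5, 166.1]
tool_rot: [3.141, 0.001, 0.146]
force: [1.8, -0.7, -0.2]
width: 51.2
gripper_force: 0.0
```

Run:
```python
from mk import *
st=read_state();print(st['clock'],st['eef_pos'],st['force'],st['width'])
w=grab('wrist','w9');grab('scene','s9')
# bar top plane z=36: brightness map of pinkish steel
p=w['pixels'].astype(int);m=(((p[:,:,0]-p[:,:,2])>4)&(p.max(2)>100)).astype(np.uint8)
k,l,s,c=cv2.connectedComponentsWithStats(m)
for i in np.argsort(-s[1:,4])[:4]+1: 
    r=cv2.minAreaRect(np.argwhere(l==i)[:,::-1].astype(np.float32));print(s[i],c[i])
i=1+np.argmax(s[1:,4]);v,u=np.where(l==i);W=np.array([rel(w,a,b,36) for a,b in zip(u[::3],v[::3])])
print('gauge-frame extents',W.min(0),W.max(0))
top=W[W[:,0]>W[:,0].max()-12];st_=W[(W[:,0]<W[:,0].max()-20)]
print('cross y',top[:,1].min(),top[:,1].max(),'stem fit',np.polyfit(st_[:,0],st_[:,1],1) if len(st_) else None)
g=load('s9');xs=np.arange(65,135,.5)
f=np.mean([[g['pixels'][tuple(np.round(proj(g,[*(o+x*gx+y*gn),58])).astype(int)[::-1])].mean() for x in xs] for y in(-2,-1,0)],0)
g=load('scene0');f0=np.mean([[g['pixels'][tuple(np.round(proj(g,[*(o+x*gx+y*gn),58])).astype(int)[::-1])].mean() for x in xs] for y in(-2,-1,0)],0)
print(f[80:140:4].astype(int),f0[80:140:4].astype(int))
```

```text
14.65 [495.65191476 165.5109564  166.14896439] [ 1.82155157 -0.66487155 -0.23637074] 51.15958928948213
[  567   103    73   341 12798] [614.39412408 319.45116424]
[ 254   64  147  249 7524] [331.12480064 173.27033493]
[   0  175   92   44 2437] [ 47.31596225 193.77964711]
[265 198  16  15 177] [272.53672316 205.01129944]
gauge-frame extents [-245.7 -253.1] [  18.4 -187.3]
cross y -193.8 -191.1 stem fit [ 1.51038267e-01 -1.89246620e+02]
[ 67  48  66  67  49  67  76  83 118 107 112 114 111  68  82] [ 63  46  65  68  49  65  74  82 120 109 112 114 113  69  83]
```

Run:
```python
from mk import *
w=load('w9');p=w['pixels'].astype(int);m=(((p[:,:,0]-p[:,:,2])>4)&(p.max(2)>100)).astype(np.uint8)
k,l,s,c=cv2.connectedComponentsWithStats(m);i=l[75,330] or 1+np.argsort(-s[1:,4])[1]
v,u=np.where(l==i);W=np.array([rel(w,a,b,36) for a,b in zip(u,v)])
X=W[:,0].max();top=W[W[:,0]>X-13];S=W[(W[:,0]<X-25)&(W[:,0]>X-80)]
print(W.min(0),W.max(0),'cross y',top[:,1].min(),top[:,1].max(),np.polyfit(S[:,0],S[:,1],1))
```

```text
[-126.7  -42.7] [40.4 47.4] cross y -42.6 47.0 [-0.03703233  1.85273428]
```

The bar lies flat with its head at about x 23, y 2 mm. The angle is about 0.04 rad, the drawbar is home and the robot is clear. Handing in.

```bash
python3 -c "
from cell import finish_job;print(finish_job())"
```

```text
the job is handed in; nothing more can be done
None
```

The job is handed in, with no verdict returned: I pulled the gauge to the marker (within about 1 mm by camera), held it 1.5 s and eased it home; in the last pictures the drawbar is home and the bar lies flat in the fork.

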